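# Close the board carton and inspect its seal with the loupe

## Robot

A 6-joint arm with a two-finger parallel gripper is mounted at the origin on the work surface. World frame = base frame: x ahead of the robot, y to its left, z up, the work surface at z = 0. Lengths are in m, angles in rad, forces in N, time in s.
With the tool pointing down it reaches from about 0.375 to 0.975 m from the base axis. Payload 3.8 kg.
Tool frame: the origin (TCP) lies at the centre of the arm's flange, where the gripper is bolted on; the fingertips stand 173 mm ahead of it and the grasp point (between the pads) lies 155 mm ahead of it; x points along the fingers, y is the direction in which the jaws open and shut, and the axes are right-handed (so a half turn about x gives the same grasp; the last joint's range is limited). The gripper opens to 85 mm and grips with 20 to 120 N. Pads are 22 mm wide; open, the fingers measure 114 mm over their backs; the gripper's body (76 mm by 85 mm) begins 54 mm behind the grasp point. The pads swing forward as they close: fully open they stand 13 mm farther back than shut.
Start: joints at [1.243, 0.264, 1.604, -0, 1.274, -0.037], TCP at [0.194, 0.647, 0.405] pointing down, gripper open.
Joint ranges: [-2.63, 2.63], [-0.94, 2.18], [0.31, 2.57], [-1.31, 4.45], [0, 2.66], [-2.55, 2.55]. Speed limits (rad/s): [2.57, 2.57, 3.14, 3.14, 3.14, 3.14].

## Interface

Orientations are given as a rotation vector (axis times angle).
In Python, from bench import readout, read_camera, arm gives the robot as it stands. The module is installed in compiled form; this text tells all that it offers.
- The arm moves only by the tool send_rows, never from a script. Its argument "targets" is text: rows parted by semicolons, each of 7 numbers parted by spaces: the gripper's target within -1 to 1 (fully open at 1, half-way at 0, shut at -1), then the shift along the tool's x, y, z in mm, then the turn, a rotation vector about the tool's x, y, z in rad. In form: hand x y z ax ay az; .... A call has 1 to 10 rows; each row shifts and turns the pose as measured when the row begins, along the tool's axes as they then stand; what a row does not reach is not made up. A row lasts 1/12 s, in which the tool goes at most 41.7 mm and 7.16 degrees, less where a joint would pass 70% of its speed; a pose out of reach is approached as far as the arm can. A call with a gripper value outside its range is refused whole. The fingers move at their own pace and stop on an object; the grip force is fixed at half the most. Time passes only in rows, so rows that do not move let the fingers close. It gives the time, the measured TCP pose, the force and the opening at its end, in the units of the state.
- readout.get_state(): the state, without advancing time (a new reading comes with each control period).
- read_camera(name): name is "scene" or "side" or "wrist"; returns a dict with "frame" (480x640x3 uint8, blue, green, red), "intrinsics" (3x3 intrinsics, pixels), "eye" and "orientation" of the camera in the world. Camera axes: x right, y down, z forward; pixel columns grow to the right and rows downward; lengths in m; the calibration is good to about 2 mm. A picture is of the moment at which its call begins. There is no depth.
- arm.close_job(): hands the job in, once; it reports no verdict.
The state is a dict: "time": time; "joint_pos": joint angles; "qvel": joint speeds; "effort": joint torques, N m; "ee_pos": TCP position; "tcp_rot": TCP orientation; "force": force on the tool from outside, world axes, zero at the start; "torque": the same for the moment, N m; "width": finger opening in m.
Only numpy, scipy, OpenCV 4.12 (cv2) and the standard library are available. Lean on these libraries where they do the work, as an engineer would, in place of code of your own. Each camera call takes 0.05 s, during which the arm holds its last target.

## Task

Fold the carton shut: the short flap down first, then the long flap down over it, so that both lie flat and the seal on the long flap faces up. Then pick up the loupe and hold its lens level, centred over the seal, at the height of the pointer collar on the gauge post behind the carton, which marks the focal height, clear of carton and gauge, and leave the collar and the other things on the bench where they are. The job ends holding: finish with the loupe still in the gripper at that height, steady, and do not put it down.

Things in the scene. Friction and masses are not known exactly. Their poses are not given: they have to be found in the camera images.
- carton: open cardboard carton fixed to the bench, 150 mm along its x, 120 mm along its y, walls 70 mm high; origin at the centre of its underside; its +x points roughly away from the robot (yaw within about 0.35 rad). The short flap is hinged along its right (-y) rim, the long flap along its left (+y) rim
- short_flap (a joint): angle of the short flap, rad: 0 closed (lies level, reaching in from the right rim), grows as it opens up and outwards; starts near upright, 1.5 to 1.9. A stiff crease (about 0.045 N m): it stays where it is left
- long_flap (a joint): angle of the long flap, rad: 0 closed (lies level over the whole carton), grows as it opens up and outwards; starts leaning outwards, 1.65 to 2.0. A stiff crease (about 0.045 N m): it stays where it is left
- short_flap_hinge (a point): middle of the short flap's hinge line, which runs along the carton's x at y = -60 mm, 71.5 mm above the bench. The flap is 142 mm along the hinge, 50 mm from hinge to free edge, 3 mm thick
- short_flap_edge (a point): middle of the short flap's free edge, 50 mm from the hinge
- long_flap_hinge (a point): middle of the long flap's hinge line, which runs along the carton's x at y = +60 mm, 75 mm above the bench. The flap is 150 mm along the hinge, 120 mm from hinge to free edge, 3 mm thick
- long_flap_edge (a point): middle of the long flap's free edge, 120 mm from the hinge
- seal (a point): centre of the round seal (30 mm paper disc with a silvery centre and a small cross) on the outer face of the long flap, 60 mm from its hinge; with the flap closed it faces up over the middle of the carton, 77 mm above the bench
- gauge: gauge fixed to the bench about 150 mm beyond the carton's origin (along the carton's x): steel base 60 x 70 x 14 mm with an upright post of 8 mm diameter, 214 mm tall in all; origin at the centre of its underside
- pointer (a point): centre of the aluminium collar (26 mm across, 12 mm high) on the gauge post, on the post's axis at the collar's mid height, with a thin pointer that sticks out 36 mm from this point towards the carton. Its height above the bench (115 to 155 mm) is the focal height at which the middle of the lens must be held
- loupe: hand loupe lying flat, 80 g before variation: a dark round rim 68 mm across and 14 mm high with a clear lens, and a straight black handle, 18 mm wide, 24 mm high, running along -x from 46 mm to 146 mm behind the lens centre. Origin at the lens centre on the underside, x from handle to lens, z up; it lies with x within about 0.45 rad of the direction away from the robot, either left or right of the carton
- lens (a point): middle of the loupe's lens, 7 mm above the loupe's underside; its z axis is the lens axis
- grip (a point): point on the handle's centre line where it is well held, 75 mm behind the lens centre, 12 mm above the underside
- devboard: loose circuit board, blue, 75 x 100 mm, 19 mm tall with its connectors; a bystander, origin at the centre of its underside
- breadboard: loose white plug-in board, 82 x 55 mm, 21 mm tall with its parts; a bystander, origin at the centre of its underside
- reel: loose grey component reel lying flat, 90 mm across, 12 mm thick; a bystander, origin at the centre of its underside
- driver: loose screwdriver with grey handle, 170 mm long, lying down; a bystander, origin at the centre of its underside
- jar: loose amber jar, 48 mm across, 55 mm tall; a bystander, origin at the centre of its underside
- meter: loose grey hand meter lying flat, 150 x 75 mm, 42 mm tall; a bystander, origin at the centre of its underside
Things that resemble listed ones, but are neither listed nor needed, are in the scene too. Of the things that look like the loupe, the smallest one is meant. What is shaped like the carton but red is not meant.

How it is judged:
On the way, in this order (a step that is already met when the one before it is completed fails the run):
1. the short flap is folded down while the long flap is still open (value of joint short_flap below 0.12 rad and value of joint long_flap above 1 rad), for 0.2 s.
2. the long flap is folded down over the short one (value of joint each of short_flap, long_flap below 0.12 rad), for 0.2 s.
At the end, for the whole second after the job is handed in: Both flaps are closed within 0.12 rad; the gripper holds the loupe steady (under 20 mm/s), with the lens centre within 15 mm of the seal horizontally and within 7 mm of the pointer collar's height, level within 0.12 rad and lens face up, touching neither carton nor gauge (all of step 2 and horizontal distance between lens and seal below 0.015 m and z of lens in the frame of pointer between -0.007 and 0.007 m and angle between lens's own z axis and vertical below 0.12 rad and contact force between loupe and the fingers above 1 N and contact force between loupe and carton below 0.05 N and contact force between loupe and gauge below 0.05 N and linear speed of loupe below 0.02 m/s and angular speed of loupe below 0.2 rad/s); the arm keeps its last pose, push and grip.
It fails at once if the gauge's collar is shifted (5 mm) (distance of pointer from where it was at the start of the episode above 0.005 m).
It fails at once if a bystander is moved more than 25 mm (distance of any of devboard, breadboard, reel, driver, jar, meter from where it was at the start of the episode above 0.025 m).
It also fails if it takes over 58 s, if anything falls off the work surface, if the arm or the gripper's body presses on something with over 40 N, if the wrist force passes 120 N, or if a joint passes its speed limit or range.

## Working session

There is one attempt and no reset: what is moved stays moved. The work goes in short steps, Python scripts to look and compute and a tool call to move; the robot and the scene stay as the last step left them, time stands still between calls to the robot, and variables do not carry over. Pictures are saved under pics/ and viewed, and the job is handed in when it is done.

Besides the shell and the picture viewer there is one more tool, called after "Request:" in YAML: its name, and indented under it one key for each argument. send_rows: Moves the arm, as the interface text tells. Its arguments: {"type":"object","properties":{"targets":{"type":"string"}},"required":["targets"]}

```bash
mkdir -p pics; ls; cat > h.py <<'E'
import numpy as np, cv2
from bench import readout, read_camera, arm
from scipy.spatial.transform import Rotation as R
E
python3 - <<'E'
from h import *
s=readout.get_state(); print({k:np.round(v,3) for k,v in s.items()})
import pickle
for n in ["scene","side","wrist"]:
    c=read_camera(n); cv2.imwrite(f"pics/{n}0.png",c["frame"]); pickle.dump(c,open(f"{n}0.pkl","wb"))
    print(n,c["intrinsics"],c["eye"],c["orientation"])
E
```

```text
pics
{'time': np.float64(0.0), 'joint_pos': array([ 1.243,  0.265,  1.605, -0.   ,  1.274, -0.037]), 'qvel': array([-0.   , -0.001,  0.   , -0.001,  0.   ,  0.   ]), 'effort': array([ 2.0000e-03, -5.1511e+01, -3.6732e+01,  0.0000e+00,  1.3000e-02,
        0.0000e+00]), 'ee_pos': array([0.193, 0.646, 0.403]), 'tcp_rot': array([ 0.227,  1.559, -0.23 ]), 'force': array([-0.434,  1.164, -0.192]), 'torque': array([-0.03 ,  0.014, -0.005]), 'width': np.float64(0.086)}
scene [[483.47829766   0.         318.40809145]
 [  0.         483.47829766 241.00982676]
 [  0.           0.           1.        ]] [1.37571778 0.37424689 0.9381273 ] [-1.45097165 -2.0484274   0.94309648]
side [[473.60319204   0.         318.69128046]
 [  0.         473.60319204 234.13147748]
 [  0.           0.           1.        ]] [ 0.0253183  -0.93310628  0.72755764] [-2.0539781   0.50809043 -0.26874868]
wrist [[409.72412203   0.         317.38405418]
 [  0.         409.72412203 237.51348518]
 [  0.           0.           1.        ]] [0.11507258 0.6697804  0.37280453] [2.29833064 1.71233982 0.27735119]
```

View pics/scene0.png

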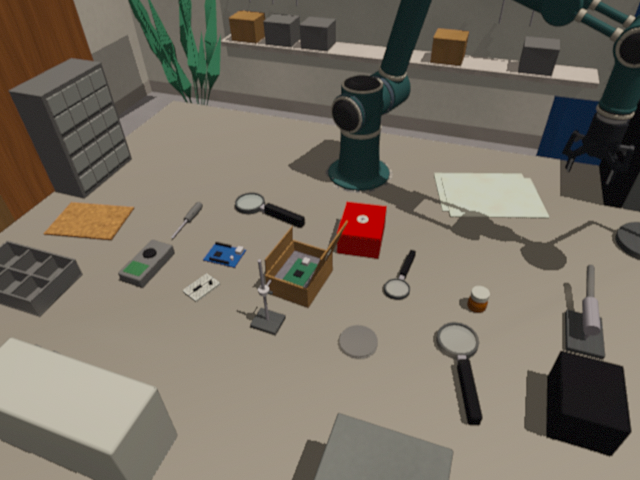

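View pics/side0.png

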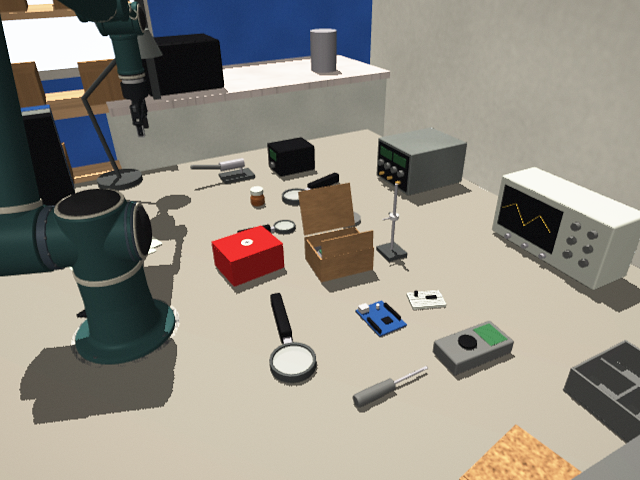

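View pics/wrist0.png

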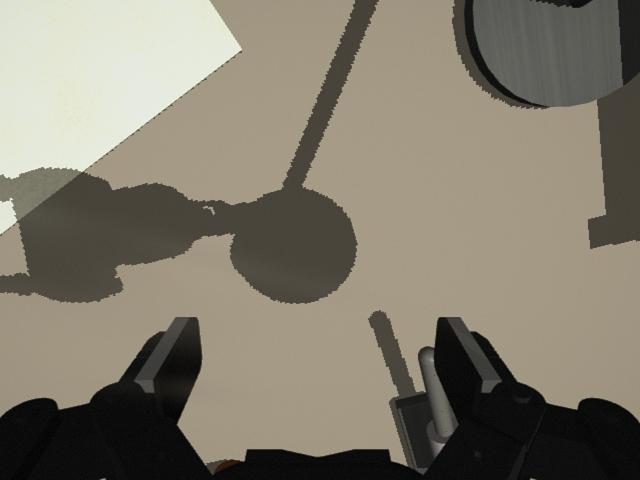

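Loupe-like things in the scene picture: lens at (250,203), lens at (397,288) and lens at (458,340). The smallest is at (397,288), with its handle towards the robot at (407,260). The brown carton is at (300,270), the red box at (362,228), and the gauge at (266,300).

```bash
python3 - <<'E'
import cv2
a=cv2.imread("pics/scene0.png"); b=cv2.imread("pics/side0.png")
cv2.imwrite("pics/s1.png",cv2.resize(a[205:345,235:435],None,fx=4,fy=4,interpolation=cv2.INTER_CUBIC))
cv2.imwrite("pics/d1.png",cv2.resize(b[160:300,235:435],None,fx=4,fy=4,interpolation=cv2.INTER_CUBIC))
E
```

```text
(no output)
```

View pics/s1.png

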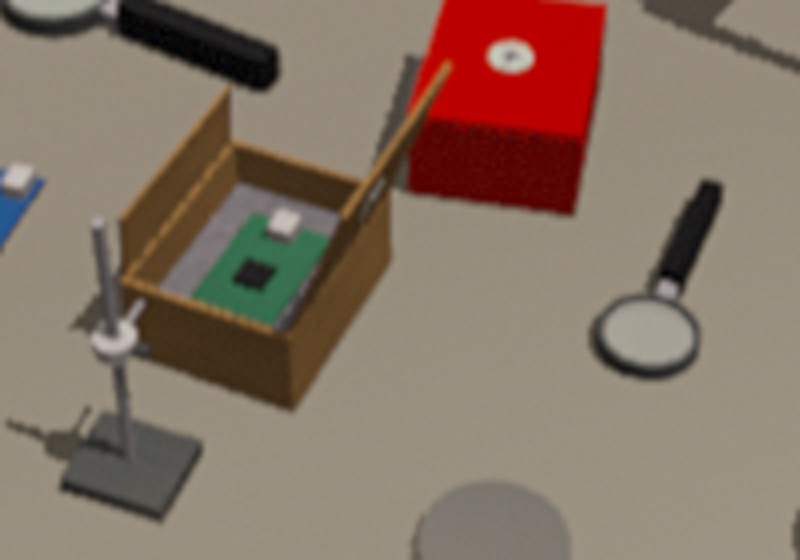

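View pics/d1.png

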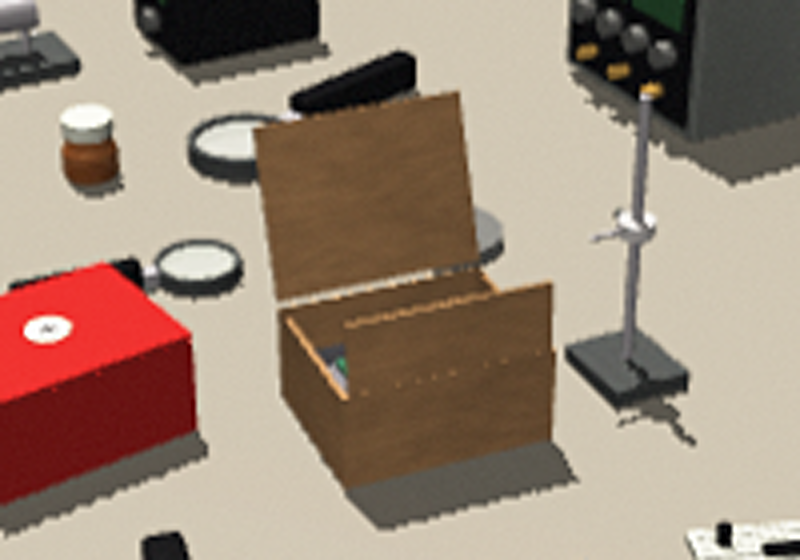

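```bash
cat >> h.py <<'E'
import pickle
from scipy.optimize import least_squares
def proj(c,P):
    P=np.atleast_2d(P); r=R.from_rotvec(c["orientation"]).as_matrix()
    q=(P-c["eye"])@r; K=c["intrinsics"]
    return np.c_[K[0,0]*q[:,0]/q[:,2]+K[0,2],K[1,1]*q[:,1]/q[:,2]+K[1,2]]
def ray(c,uv,z):
    K=c["intrinsics"]; d=R.from_rotvec(c["orientation"]).as_matrix()@np.array([(uv[0]-K[0,2])/K[0,0],(uv[1]-K[1,2])/K[1,1],1])
    return c["eye"]+d*(z-c["eye"][2])/d[2]
E
python3 - <<'E'
from h import *
S=pickle.load(open("scene0.pkl","rb"));D=pickle.load(open("side0.pkl","rb"))
fs=lambda u,v:(235+u/4,205+v/4); fd=lambda u,v:(235+u/4,160+v/4)
X,Y=.075,.06
def pts(p):
    x,y,w,a,b=p; c,s=np.cos(w),np.sin(w)
    T=lambda q:np.array([x+c*q[0]-s*q[1],y+s*q[0]+c*q[1],q[2]])
    sf=lambda xx:T((xx,-.06+.05*np.cos(a),.0715+.05*np.sin(a)))
    lf=lambda xx:T((xx,.06-.12*np.cos(b),.075+.12*np.sin(b)))
    o=[(S,T((X,Y,0)),fs(293,410)),(S,T((X,Y,.07)),fs(293,338)),(S,T((-X,-Y,.07)),fs(235,145)),(S,T((-X,Y,0)),fs(390,258)),
    (S,sf(-.071),fs(230,90)),(S,sf(.071),fs(120,218)),(S,lf(-.075),fs(450,65)),
    (D,T((-X,-Y,0)),fd(347,487)),(D,T((-X,-Y,.07)),fd(347,398)),(D,T((X,-Y,0)),fd(553,440)),(D,T((-X,Y,.07)),fd(281,310)),(D,T((-X,Y,0)),fd(283,393)),
    (D,sf(-.071),fd(345,325)),(D,sf(.071),fd(551,283)),(D,lf(-.075),fd(255,128)),(D,lf(.075),fd(460,92)),(D,T((-X,Y,.075)),fd(278,298)),(D,T((X,Y,.075)),fd(478,262))]
    return o
def res(p): return np.concatenate([proj(c,P)[0]-u for c,P,u in pts(p)])
r=least_squares(res,[.6,0,0,1.7,1.8],loss='soft_l1'); print(np.round(r.x,4)); print(np.round(res(r.x).reshape(-1,2),1).tolist())
def tri(us,ud):
    f=lambda P:np.r_[proj(S,P)[0]-us,proj(D,P)[0]-ud]
    q=least_squares(f,[.7,0,.1]); return np.round(q.x,4),np.round(q.fun,1)
print("collar",tri(fs(115,337),fd(636,226))); print("post top",tri(fs(99,222),fd(648,92))); print("postbase",tri(fs(128,462),fd(630,357)))
print("lens",tri(fs(647,333),fd(198,265)),ray(S,fs(647,331),.014),ray(D,fd(198,264),.014))
print("handle end",ray(S,fs(712,185),.024),"start",ray(S,fs(672,275),.024))
x,y,w=r.x[:3]; print("gauge pred",x+.15*np.cos(w),y+.15*np.sin(w))
E
```

```text
[ 5.5520e-01  1.1000e-03 -1.0030e-01  1.4328e+00  1.9257e+00]
[[-1.3, 1.2], [-2.4, 0.3], [-2.4, -1.8], [-1.0, 1.0], [-0.7, -0.9], [-0.4, 0.9], [-0.8, 0.1], [-0.6, -0.0], [-1.0, -0.4], [-0.1, -1.1], [-0.9, -1.0], [-0.6, -0.2], [-0.3, -1.2], [-0.2, -1.9], [-1.1, -0.9], [-0.9, -1.2], [-0.2, 0.4], [0.1, -1.3]]
collar (array([ 0.7086, -0.0231,  0.118 ]), array([-0.9,  0.5, -1.1, -0.4]))
post top (array([ 0.7126, -0.0203,  0.2145]), array([-0.8,  0.5, -1.1, -0.4]))
postbase (array([ 0.7133, -0.0228,  0.0116]), array([-0.6,  0.3, -0.7, -0.2]))
lens (array([0.5029, 0.252 , 0.0074]), array([-0.5,  0.4, -0.6, -0.4])) [0.50542917 0.25328829 0.014     ] [0.49979198 0.23932188 0.014     ]
handle end [0.36539071 0.26585677 0.024     ] start [0.46026343 0.25875086 0.024     ]
gauge pred 0.7044460509410411 -0.013941538785048007
```

```bash
cat >> h.py <<'E'
GL=.155; TL=.173
def M(rv): return R.from_rotvec(rv).as_matrix()
def down(yaw):  # tool x down, tool y along world direction yaw
    y=np.array([np.cos(yaw),np.sin(yaw),0]); x=np.array([0,0,-1.]); return np.c_[x,y,np.cross(x,y)]
def rows(way,hand,step=35,rmax=.11,show=True,p=None,Rm=None):
    """way: list of (tcp pos, rotmatrix). prints rows"""
    s=readout.get_state()
    if p is None: p,Rm=np.array(s["ee_pos"]),M(s["tcp_rot"])
    out=[]
    for q,Q in way:
        q=np.array(q); w=R.from_matrix(Rm.T@Q).as_rotvec(); n=int(max(1,np.ceil(np.linalg.norm(q-p)*1000/step),np.ceil(np.linalg.norm(w)/rmax)))
        p0=p.copy()
        for i in range(n):
            t=p0+(q-p0)*(i+1)/n; d=np.round(Rm.T@(t-p)*1000,0); dw=np.round(w/n,3)
            out.append(f"{hand} {d[0]:g} {d[1]:g} {d[2]:g} {dw[0]:g} {dw[1]:g} {dw[2]:g}")
            p=p+Rm@d/1000; Rm=Rm@R.from_rotvec(dw).as_matrix()
    for i in range(0,len(out),10): print("; ".join(out[i:i+10]))
    print("end",np.round(p,3)); return p,Rm
E
python3 - <<'E'
from h import *
S=pickle.load(open("scene0.pkl","rb"))
s=readout.get_state(); m=M(s["tcp_rot"]); print(np.round(m,3), np.arctan2(m[1,1],m[0,1]))
for u,v in [(605,8),(440,0),(410,125),(580,135)]: print(ray(S,(235+u/4,205+v/4),.075))
for n,u in dict(jar=(479,298),reel=(358,341),dev=(225,253),bread=(202,288),meter=(147,262),drv=(187,220)).items(): print(n,ray(S,u,.01))
E
```

```text
[[-0.001  0.287  0.958]
 [-0.002  0.958 -0.287]
 [-1.    -0.002 -0.   ]] 1.2799970441263246
[0.25849756 0.15970886 0.075     ]
[0.28706183 0.04267699 0.075     ]
[0.42745502 0.06573889 0.075     ]
[0.4008443  0.17777515 0.075     ]
jar [0.46947532 0.45738465 0.01      ]
reel [0.6973754 0.2056066 0.01     ]
dev [ 0.52639607 -0.23750562  0.01      ]
bread [ 0.66687495 -0.23036892  0.01      ]
meter [ 0.62950566 -0.42791835  0.01      ]
drv [ 0.43043598 -0.42084127  0.01      ]
```

```bash
cat >> h.py <<'E'
cx,cy,cw=.555,.001,-.10
def C(x,y,z,off=TL): return np.array([cx+np.cos(cw)*x-np.sin(cw)*y,cy+np.sin(cw)*x+np.cos(cw)*y,z+off])
E
python3 - <<'E'
from h import *
Q=down(np.pi/2+cw)
p,m=rows([(C(0,-.108,.21),Q),(C(0,-.108,.102),Q)],-1)
rows([(C(0,-.06+a,.0715+b),Q) for a,b in [(0,.03),(.02,.022),(.025,.010),(.025,.0025)]],-1,step=20,p=p,Rm=m)
E
```

```text
-1 1 -26 23 -0.008 -0 0; -1 1 -26 23 -0.008 -0 0; -1 1 -26 22 -0.008 -0 0; -1 1 -27 23 -0.008 -0 0; -1 1 -26 22 -0.008 -0 0; -1 0 -27 22 -0.008 -0 0; -1 1 -27 22 -0.008 -0 0; -1 1 -27 21 -0.008 -0 0; -1 1 -27 21 -0.008 -0 0; -1 1 -28 21 -0.008 -0 0
-1 1 -27 21 -0.008 -0 0; -1 1 -28 21 -0.008 -0 0; -1 1 -28 20 -0.008 -0 0; -1 1 -28 21 -0.008 -0 0; -1 1 -28 19 -0.008 -0 0; -1 0 -29 20 -0.008 -0 0; -1 1 -28 20 -0.008 -0 0; -1 1 -29 19 -0.008 -0 0; -1 1 -29 19 -0.008 -0 0; -1 1 -29 19 -0.008 -0 0
-1 1 -29 18 -0.008 -0 0; -1 1 -30 19 -0.008 -0 0; -1 1 -29 18 -0.008 -0 0; -1 1 -30 18 -0.008 -0 0; -1 27 0 -0 0 -0 0; -1 27 0 -0 0 -0 0; -1 27 0 -0 0 -0 0; -1 27 0 -0 0 -0 0
end [ 0.544 -0.107  0.275]
-1 0 16 -0 0 -0 0.001; -1 0 16 -0 0 -0 0.001; -1 0 16 -0 0 -0 0.001; -1 4 10 -0 0.001 -0 -0.001; -1 4 10 -0 0.001 -0 -0.001; -1 12 5 -0 -0.001 -0 0.001; -1 8 0 -0 0 -0 -0
end [ 0.552 -0.034  0.247]
```

Request:
send_rows:
  targets: "-1 1 -26 23 -0.008 0 0; -1 1 -26 23 -0.008 0 0; -1 1 -26 22 -0.008 0 0; -1 1 -27 23 -0.008 0 0; -1 1 -26 22 -0.008 0 0; -1 0 -27 22 -0.008 0 0; -1 1 -27 22 -0.008 0 0; -1 1 -27 21 -0.008 0 0; -1 1 -27 21 -0.008 0 0; -1 1 -28 21 -0.008 0 0"

```text
time: 0.98
ee_pos: [0.3409, 0.3249, 0.3889]
tcp_rot: [0.15, 1.569, -0.157]
force: [0.6, 0.6, 0.3]
width: 0.0001
```

Request:
send_rows:
  targets: "-1 0 -27 21 -0.008 0 0; -1 0 -28 21 -0.008 0 0; -1 0 -28 20 -0.008 0 0; -1 0 -28 21 -0.008 0 0; -1 0 -28 19 -0.008 0 0; -1 0 -29 20 -0.008 0 0; -1 0 -28 20 -0.008 0 0; -1 0 -29 19 -0.008 0 0; -1 0 -29 19 -0.008 0 0; -1 0 -29 19 -0.008 0 0"

```text
time: 1.82
ee_pos: [0.4946, -0.0035, 0.3882]
tcp_rot: [0.083, 1.573, -0.09]
force: [0.9, 0.1, -0.2]
width: -0.0001
```

```bash
python3 - <<'E'
from h import *
c=read_camera("wrist"); cv2.imwrite("pics/w1.png",c["frame"]); pickle.dump(c,open("w1.pkl","wb"))
Q=down(np.pi/2+cw)
rows([(C(0,-.108,.205),Q),(C(0,-.108,.102),Q)],-1)
E
```

```text
-1 3 -23 14 -0.003 0 0.002; -1 3 -23 15 -0.003 0 0.002; -1 2 -23 14 -0.003 0 0.002; -1 3 -24 14 -0.003 0 0.002; -1 34 0 0 0 0 0; -1 35 0 0 0 0 0; -1 34 0 0 0 0 0
end [ 0.544 -0.107  0.275]
```

View pics/w1.png

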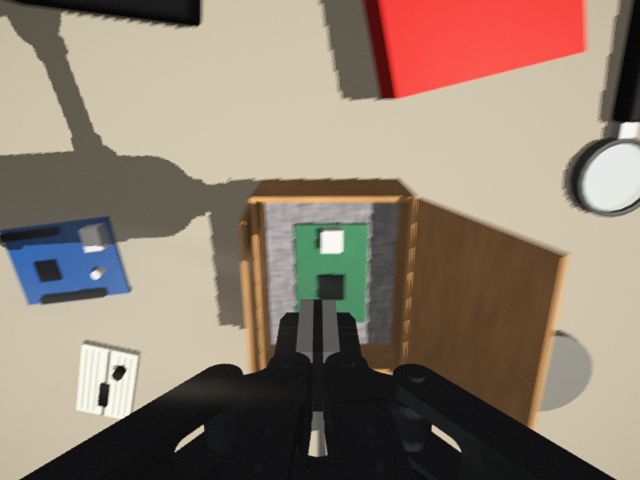

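Request:
send_rows:
  targets: "-1 3 -23 14 -0.003 0 0.002; -1 3 -23 15 -0.003 0 0.002; -1 2 -24 14 -0.003 0 0.002; -1 3 -26 14 -0.003 0 0.002; -1 20 -8 0 0 0 0; -1 34 0 0 0 0 0; -1 34 0 0 0 0 0; -1 15 0 0 0 0 0"

```text
time: 2.53
ee_pos: [0.548, -0.1288, 0.2765]
tcp_rot: [0.082, 1.556, -0.088]
force: [-1.2, -0.1, -1.0]
width: 0.0001
```

```bash
python3 - <<'E'
from h import *
s=readout.get_state();print(s["ee_pos"],s["force"])
Q=down(np.pi/2+cw)
c=read_camera("side"); cv2.imwrite("pics/d2.png",cv2.resize(c["frame"][120:320,220:480],None,fx=3,fy=3))
rows([(C(0,-.06+a,.0715+b),Q) for a,b in [(0,.03),(.02,.022),(.025,.010),(.025,.0025)]],-1,step=20)
E
```

```text
[ 0.54798494 -0.12875837  0.27649846] [-1.18229906 -0.09884955 -0.96401463]
-1 -0 17 -1 -0.002 0.002 0.001; -1 -0 18 -2 -0.002 0.002 0.001; -1 -0 17 -1 -0.002 0.002 0.001; -1 -0 18 -1 -0.002 0.002 0.001; -1 4 10 -0 -0 0.001 -0.001; -1 4 10 -0 -0 0.001 -0.001; -1 12 5 -0 -0 -0 0; -1 7 -0 -0 -0 -0 0
end [ 0.552 -0.033  0.247]
```

View pics/d2.png

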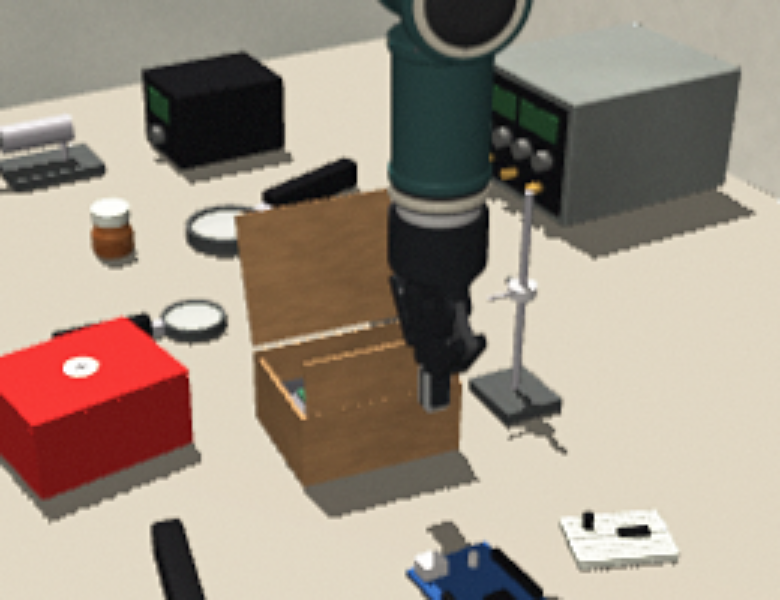

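The fingers are closed, outside the upright short flap and pointing down, with tips at about crop (433,400). The short flap still stands and the long flap is open. Next I push the short flap in and down.

Request:
send_rows:
  targets: "-1 0 17 -1 0 0 0; -1 0 18 -1 0 0 0; -1 0 18 -1 0 0 0; -1 0 18 -1 0 0 0; -1 4 10 0 0 0 0; -1 4 10 0 0 0 0"

```text
time: 3.08
ee_pos: [0.5523, -0.0361, 0.265]
tcp_rot: [0.083, 1.565, -0.092]
force: [-0.9, -3.4, 0.5]
width: 0.0
```

```bash
python3 - <<'E'
from h import *
Q=down(np.pi/2+cw)
rows([(C(0,-.06+a,.0715+b),Q) for a,b in [(.025,.010),(.025,.0025)]],-1,step=20)
E
```

```text
-1 10 2 -1 -0.012 0.005 0.005; -1 8 0 -0 0 -0 0
end [ 0.552 -0.034  0.247]
```

Request:
send_rows:
  targets: "-1 10 2 0 0 0 0; -1 8 0 0 0 0 0; -1 0 0 0 0 0 0"

```text
time: 3.33
ee_pos: [0.5534, -0.0318, 0.2466]
tcp_rot: [0.083, 1.562, -0.089]
force: [0.2, -0.2, 0.0]
width: -0.0001
```

```bash
python3 - <<'E'
from h import *
c=read_camera("side"); cv2.imwrite("pics/d3.png",cv2.resize(c["frame"][120:320,220:480],None,fx=3,fy=3))
E
```

```text
(no output)
```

View pics/d3.png

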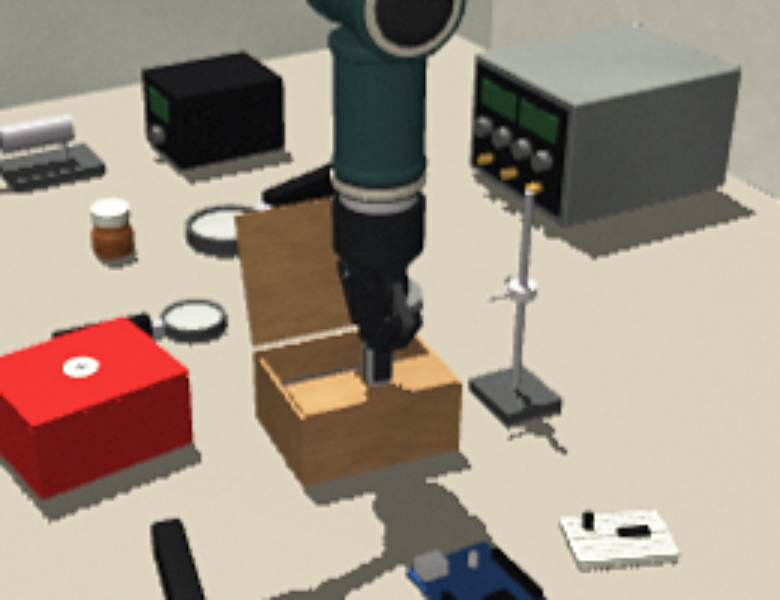

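Request:
send_rows:
  targets: "-1 2 0 0 0 0 0; -1 2 0 0 0 0 0; -1 0 0 0 0 0 0"

```text
time: 3.63
ee_pos: [0.5543, -0.0328, 0.2471]
tcp_rot: [0.086, 1.563, -0.09]
force: [0.7, -0.5, -0.3]
width: -0.0001
```

```bash
python3 - <<'E'
from h import *
Q=down(np.pi/2+cw)
s=readout.get_state(); p=s["ee_pos"]
rows([(p+[0,0,.14],Q),(C(0,.165,.21),Q),(C(0,.165,.145),Q)],-1)
E
```

```text
-1 -35 -0 0 -0.003 0.002 0.001; -1 -35 -0 0 -0.003 0.002 0.001; -1 -35 -0 0 -0.003 0.002 0.001; -1 -35 -0 0 -0.003 0.002 0.001; -1 1 33 -0 -0 -0 -0; -1 0 33 -1 -0 -0 -0; -1 1 33 -0 -0 -0 -0; -1 1 33 -1 -0 -0 -0; -1 1 34 0 -0 -0 -0; -1 0 33 -0 -0 -0 -0
-1 33 -0 -0 -0 -0.001 -0.001; -1 32 -0 -0 -0 -0.001 -0.001
end [0.572 0.166 0.318]
```

Request:
send_rows:
  targets: "-1 -35 0 0 0 0 0; -1 -38 0 0 0 0 0; -1 -38 0 0 0 0 0; -1 -38 0 0 0 0 0; -1 0 33 0 0 0 0; -1 0 33 0 0 0 0; -1 0 33 0 0 0 0; -1 0 33 0 0 0 0; -1 0 34 0 0 0 0; -1 0 34 0 0 0 0"

```text
time: 4.47
ee_pos: [0.5791, 0.1599, 0.4036]
tcp_rot: [0.102, 1.56, -0.108]
force: [0.5, -0.7, 1.2]
width: -0.0001
```

```bash
python3 - <<'E'
from h import *
Q=down(np.pi/2+cw)
for n in ["side","wrist","scene"]:
    c=read_camera(n); cv2.imwrite(f"pics/{n}4.png",c["frame"])
p,m=rows([(C(0,.160,.2),Q),(C(0,.160,.145),Q)],-1)
# hinge (.06,.075); tip rel
rows([(C(0,.06-a,.075+b),Q) for a,b in [(.0,.075),(.04,.07),(.075,.04),(.085,.015),(.085,.004)]],-1,step=30,p=p,Rm=m)
E
```

```text
-1 30 -2 -8 -0.03 0.007 0.004; -1 28 0 -0 0 0 -0; -1 27 0 -0 0 0 -0
end [0.571 0.16  0.318]
-1 -1 -25 -0 0 0 -0; -1 -2 -25 -0 0 0 -0; -1 -1 -25 -0 0 0 -0; -1 -1 -25 -0 0 0 -0; -1 2 -20 -0 0 0 -0; -1 3 -20 -0 0 0 -0; -1 15 -17 -0 0 0 -0; -1 15 -18 -0 0 0 -0; -1 25 -10 -0 0 0 -0; -1 11 0 -0 0 0 -0
end [ 0.553 -0.024  0.252]
```

View pics/wrist4.png

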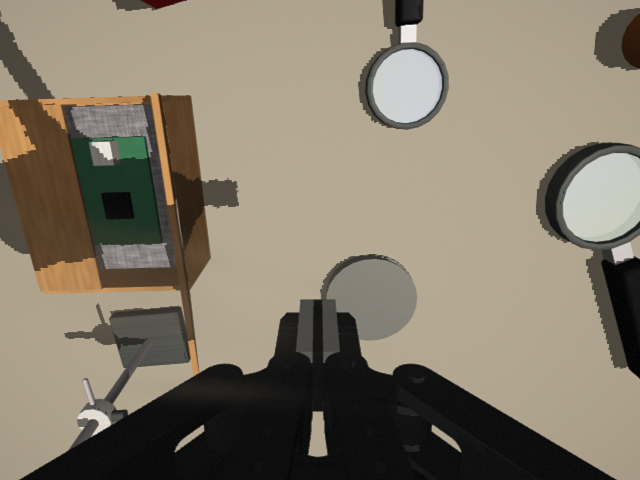

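View pics/side4.png

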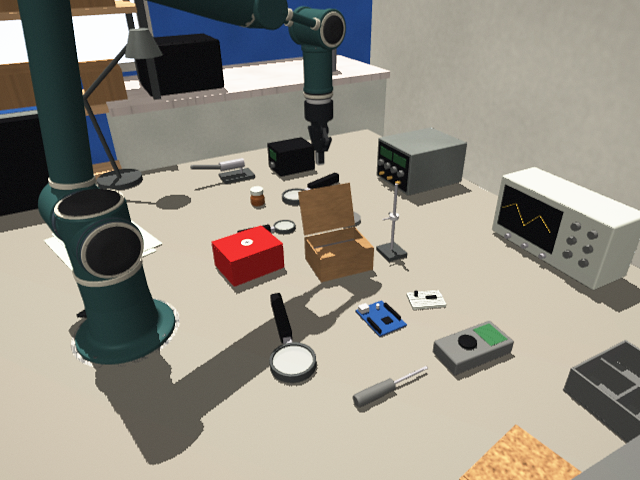

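The short flap lies flat and the long flap is still open. Now I move down outside the long flap and sweep it over.

Request:
send_rows:
  targets: "-1 30 0 -8 -0.02 0 0; -1 28 0 0 0 0 0; -1 27 0 0 0 0 0; -1 0 -25 0 0 0 0; -1 0 -25 0 0 0 0; -1 0 -25 0 0 0 0; -1 0 -25 0 0 0 0"

```text
time: 5.2
ee_pos: [0.5643, 0.0588, 0.3265]
tcp_rot: [0.09, 1.547, -0.082]
force: [1.0, -0.5, 0.1]
width: -0.0001
```

```bash
python3 - <<'E'
from h import *
Q=down(np.pi/2+cw)
rows([(C(0,.06-a,.075+b),Q) for a,b in [(.0,.075),(.04,.07),(.075,.04),(.085,.015),(.085,.004)]],-1,step=30)
E
```

```text
-1 3 1 -4 -0.009 0.022 -0.006; -1 3 -20 0 -0 -0 -0; -1 2 -20 0 -0 -0 -0; -1 15 -17 0 -0 -0 -0; -1 15 -18 0 -0 -0 -0; -1 25 -10 0 -0 -0 -0; -1 11 0 0 -0 -0 -0
end [ 0.552 -0.024  0.252]
```

Request:
send_rows:
  targets: "-1 4 -16 -3 0 0.02 0; -1 3 -18 0 0 0 0; -1 3 -16 0 0 0 0; -1 12 -16 0 0 0 0; -1 14 -14 0 0 0 0; -1 18 -8 0 0 0 0"

```text
time: 5.7
ee_pos: [0.5514, -0.0442, 0.2778]
tcp_rot: [0.099, 1.553, -0.092]
force: [1.2, 0.4, 1.0]
width: 0.0
```

```bash
python3 - <<'E'
from h import *
Q=down(np.pi/2+cw)
c=read_camera("side"); cv2.imwrite("pics/d5.png",cv2.resize(c["frame"][120:320,220:480],None,fx=3,fy=3))
rows([(C(0,.06-a,.075+b),Q) for a,b in [(.085,.015),(.085,.003)]],-1,step=30)
E
```

```text
-1 10 21 1 -0.022 0.008 -0.004; -1 12 0 -0 -0 0 0
end [ 0.553 -0.024  0.251]
```

View pics/d5.png

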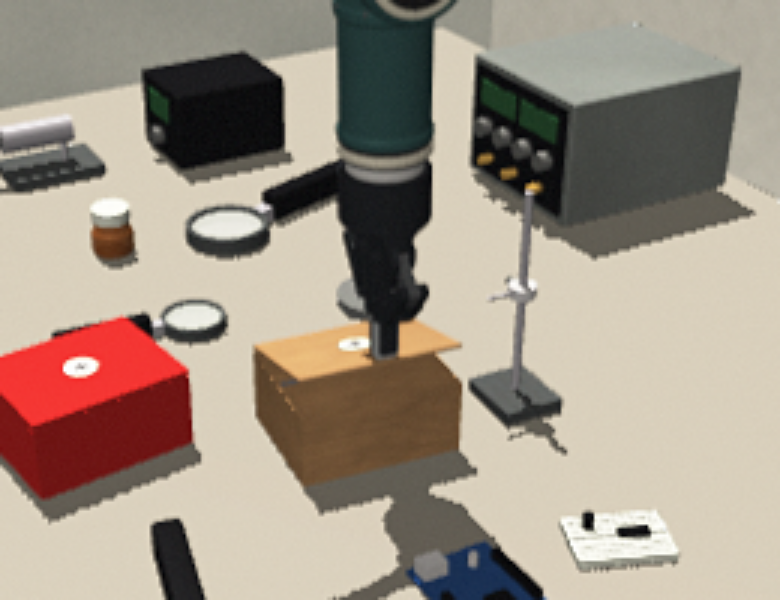

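Request:
send_rows:
  targets: "-1 14 3 0 0 0 0; -1 14 3 0 0 0 0; -1 3 0 0 0 0 0; -1 2 0 0 0 0 0; -1 2 0 0 0 0 0; -1 0 0 0 0 0 0"

```text
time: 6.25
ee_pos: [0.5507, -0.0456, 0.2507]
tcp_rot: [0.11, 1.558, -0.102]
force: [0.4, 0.1, -1.2]
width: 0.0001
```

Request:
send_rows:
  targets: "1 -35 0 0 0 0 0; 1 -35 0 0 0 0 0; 1 -35 0 -20 0 0 0; 1 -35 30 -25 0 0 0; 1 0 35 -20 0 0 0; 1 0 38 -15 0 0 0; 1 0 38 -5 0 0 0; 1 0 38 0 0 0 0"

```text
time: 6.92
ee_pos: [0.4901, 0.1313, 0.3892]
tcp_rot: [0.122, 1.562, -0.12]
force: [1.7, -0.9, -0.4]
width: 0.0855
```

```bash
python3 - <<'E'
from h import *
print(readout.get_state()["ee_pos"])
for n in ["side","wrist","scene"]:
    c=read_camera(n); cv2.imwrite(f"pics/{n}6.png",c["frame"]); pickle.dump(c,open(f"{n}6.pkl","wb"))
    if n=="side": cv2.imwrite("pics/d6.png",cv2.resize(c["frame"][160:300,235:435],None,fx=4,fy=4,interpolation=cv2.INTER_CUBIC))
    if n=="scene": cv2.imwrite("pics/s6.png",cv2.resize(c["frame"][205:345,235:435],None,fx=4,fy=4,interpolation=cv2.INTER_CUBIC))
E
```

```text
[0.49007449 0.13126919 0.38917037]
```

View pics/d6.png

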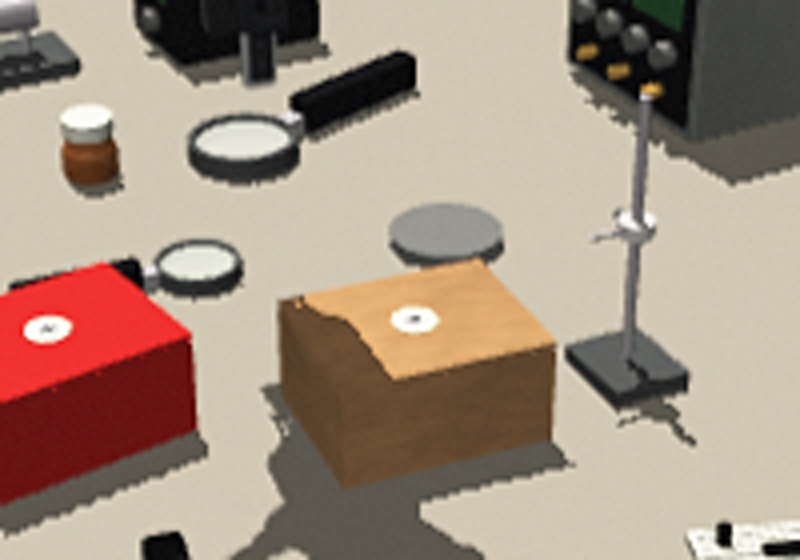

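View pics/s6.png

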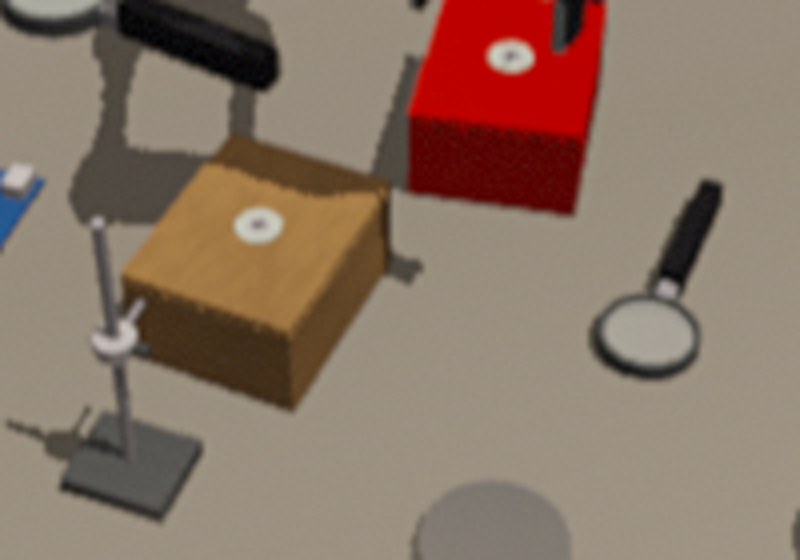

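View pics/wrist6.png

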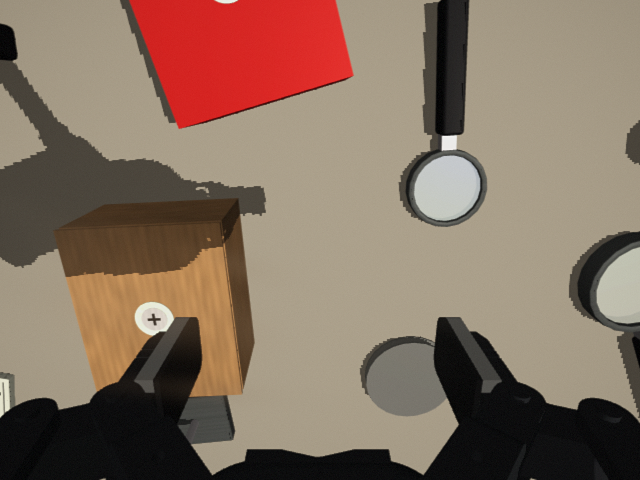

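```bash
python3 - <<'E'
from h import *
S,D,W=[pickle.load(open(n+"6.pkl","rb")) for n in ("scene","side","wrist")]
for c,u in ((S,(299.5,261.25)),(D,(338.75,240)),(W,(154,319))): print("seal",ray(c,u,.077))
for c,u in ((S,(396.75,288)),(D,(284.5,226)),(W,(447,187))): print("lens",ray(c,u,.014))
cv2.imwrite("pics/w6c.png",cv2.resize(W["frame"][0:240,360:520],None,fx=2.5,fy=2.5,interpolation=cv2.INTER_CUBIC))
E
```

```text
seal [0.55403197 0.00455463 0.077     ]
seal [ 0.55354948 -0.00234699  0.077     ]
seal [0.55304235 0.00119518 0.077     ]
lens [0.50629274 0.25348806 0.014     ]
lens [0.49979198 0.23932188 0.014     ]
lens [0.49957739 0.25020269 0.014     ]
```

View pics/w6c.png

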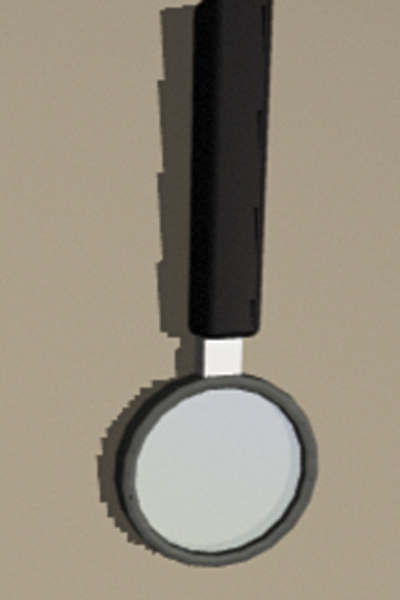

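```bash
python3 - <<'E'
from h import *
W=pickle.load(open("wrist6.pkl","rb"))
L=ray(W,(448.6,188),.014); a=ray(W,(457.6,4),.024); b=ray(W,(454,128),.024)
print(L,a,b)
v=b-a; yaw=np.arctan2(v[1],v[0]); v2=L-a; print(yaw,np.arctan2(v2[1],v2[0]),"b->L",np.linalg.norm((L-b)[:2]))
u=np.array([np.cos(yaw),np.sin(yaw)]); g=L[:2]-.075*u; print("grip",g, a[:2]+u*np.dot(g-a[:2],u))
E
```

```text
[0.50065709 0.25151587 0.014     ] [0.36335047 0.2614134  0.024     ] [0.45022784 0.25507696 0.024     ]
-0.0728065389990262 -0.07195893812244714 b->L 0.05055483042999736
grip [0.42585578 0.25697154] [0.4258473  0.25685516]
```

```bash
python3 - <<'E'
from h import *
Q=down(np.pi/2-.0725)
rows([((.426,.257,.29),Q)],1,step=33)
E
```

```text
1 16 19 -14 -0.013 0.001 -0; 1 17 19 -13 -0.013 0.001 -0; 1 16 19 -14 -0.013 0.001 -0; 1 17 20 -13 -0.013 0.001 -0; 1 16 19 -13 -0.013 0.001 -0; 1 17 20 -12 -0.013 0.001 -0
end [0.426 0.257 0.29 ]
```

Request:
send_rows:
  targets: "1 16 19 -14 -0.013 0 0; 1 17 19 -13 -0.013 0 0; 1 16 19 -14 -0.013 0 0; 1 17 20 -13 -0.013 0 0; 1 16 19 -13 -0.013 0 0; 1 17 20 -12 -0.013 0 0; 1 0 0 0 0 0 0"

```text
time: 7.65
ee_pos: [0.427, 0.2513, 0.2839]
tcp_rot: [0.055, 1.564, -0.066]
force: [-0.5, -0.8, -0.9]
width: 0.0856
```

```bash
python3 - <<'E'
from h import *
c=read_camera("wrist"); cv2.imwrite("pics/w7.png",c["frame"]);pickle.dump(c,open("w7.pkl","wb"))
Q=down(np.pi/2-.0725)
rows([((.426,.257,.178),Q)],1,step=25)
s=readout.get_state(); m=M(s["tcp_rot"]); print(np.round(m,3)); 
print(proj(c,[[.426,.257,.024],[.501,.2515,.014]]))
E
```

```text
1 21 1 -1 -0.001 0.002 0.001; 1 22 2 -0 -0.001 0.002 0.001; 1 21 1 -1 -0.001 0.002 0.001; 1 22 2 -0 -0.001 0.002 0.001; 1 21 1 -1 -0.001 0.002 0.001
end [0.426 0.257 0.178]
[[ 0.007  0.077  0.997]
 [-0.008  0.997 -0.077]
 [-1.    -0.007  0.008]]
[[330.35043087 239.94791395]
 [329.33406749 340.31473854]]
```

View pics/w7.png

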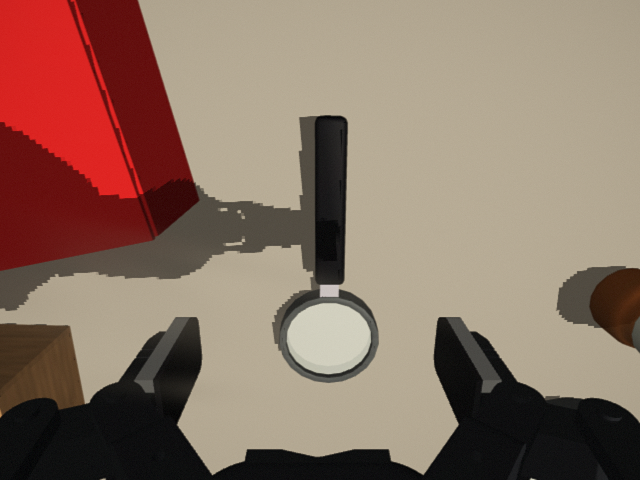

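The picture agrees with the predicted positions: lens at (329,338), handle along column 331, fingers either side. I go down and grasp.

Request:
send_rows:
  targets: "1 22 1 0 0 0.002 0.001; 1 22 2 0 0 0.002 0.001; 1 22 1 0 0 0.002 0.001; 1 22 2 0 0 0.002 0.001; 1 18 0 0 0 0 0; 1 0 0 0 0 0 0"

```text
time: 8.2
ee_pos: [0.437, 0.2485, 0.181]
tcp_rot: [0.064, 1.56, -0.068]
force: [-0.2, 0.2, 0.1]
width: 0.0855
```

```bash
python3 - <<'E'
from h import *
Q=down(np.pi/2-.0725)
rows([((.426,.257,.178),Q)],1,step=25)
s=readout.get_state(); print(s["ee_pos"],s["force"],R.from_matrix(M(s["tcp_rot"]).T@Q).as_rotvec())
E
```

```text
1 3 8 -12 -0.012 0.01 0.003
end [0.426 0.257 0.178]
[0.4369539  0.2484894  0.18101763] [-0.17854624  0.2220142   0.09212008] [-0.01184513  0.01037102  0.0025991 ]
```

Request:
send_rows:
  targets: "1 0 8 -11 -0.012 0.01 0; 1 0 0 0 0 0 0"

```text
time: 8.37
ee_pos: [0.428, 0.2552, 0.1816]
tcp_rot: [0.057, 1.571, -0.063]
force: [-0.6, -1.0, -0.5]
width: 0.0856
```

```bash
python3 - <<'E'
from h import *
Q=down(np.pi/2-.0725)
for i in range(3):
    c=read_camera("wrist")
    s=readout.get_state(); print(s["ee_pos"],s["force"],R.from_matrix(M(s["tcp_rot"]).T@Q).as_rotvec())
cv2.imwrite("pics/w8.png",c["frame"])
rows([((.426,.257,.178),Q)],1,step=25)
E
```

```text
[0.4290909  0.25530079 0.18235579] [ 1.00647562 -0.01096179 -0.09410216] [-0.00310956  0.00205645  0.00306292]
[0.42945606 0.25561492 0.18272878] [ 0.02942216 -0.13594762 -0.19663978] [-0.00295702  0.00336859  0.00222636]
[0.4295553  0.25579788 0.18287042] [ 0.60967326 -0.04806809 -0.44577356] [-0.00279465  0.00389148  0.00185408]
1 5 1 -4 -0.003 0.004 0.002
end [0.426 0.257 0.178]
```

View pics/w8.png

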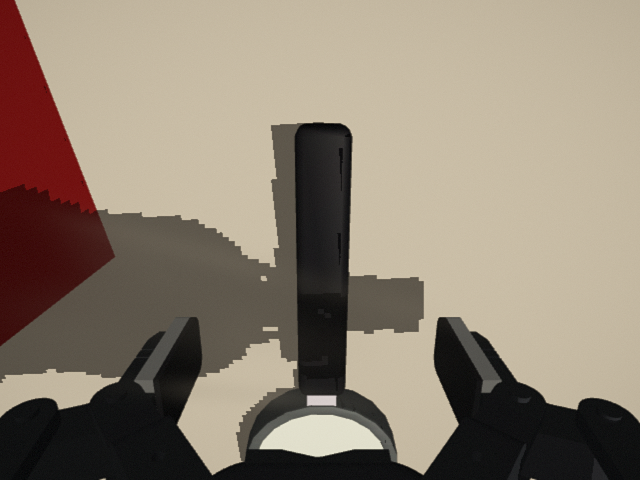

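Request:
send_rows:
  targets: "1 5 1 -3 0 0.003 0; -1 0 0 0 0 0 0; -1 0 0 0 0 0 0; -1 0 0 0 0 0 0; -1 0 0 0 0 0 0; -1 0 0 0 0 0 0; -1 0 0 0 0 0 0; -1 0 0 0 0 0 0; -1 0 0 0 0 0 0"

```text
time: 9.27
ee_pos: [0.4284, 0.2582, 0.1816]
tcp_rot: [0.06, 1.563, -0.057]
force: [-0.5, -0.6, -0.5]
width: 0.0165
```

Request:
send_rows:
  targets: "-1 -15 0 0 0 0 0; -1 -25 0 0 0 0 0; -1 -30 0 0 0 0 0; -1 -30 0 0 0 0 0; -1 -30 0 0 0 0 0; -1 0 0 0 0 0 0"

```text
time: 9.77
ee_pos: [0.4249, 0.2566, 0.3112]
tcp_rot: [0.054, 1.575, -0.063]
force: [1.0, 0.7, -0.3]
width: 0.0167
```

```bash
python3 - <<'E'
from h import *
for n in ["side","wrist","scene"]:
    c=read_camera(n); cv2.imwrite(f"pics/{n}9.png",c["frame"]); pickle.dump(c,open(f"{n}9.pkl","wb"))
s=readout.get_state(); print(s["ee_pos"],s["force"],s["width"],np.round(M(s["tcp_rot"]),3))
E
```

```text
[0.42240384 0.25526754 0.30471901] [ 0.11393047  0.22410927 -1.06878742] 0.0164120978735017 [[-0.014  0.074  0.997]
 [-0.01   0.997 -0.074]
 [-1.    -0.011 -0.013]]
```

View pics/side9.png

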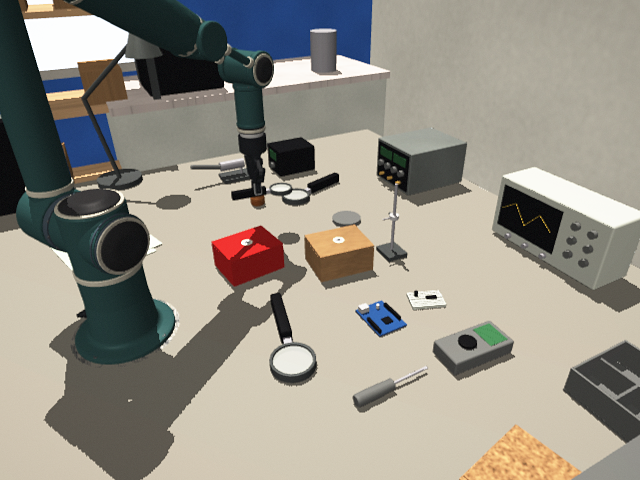

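View pics/wrist9.png

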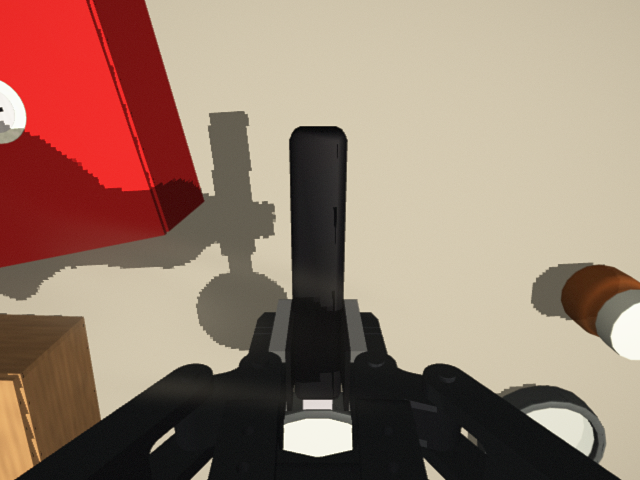

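```bash
python3 - <<'E'
from h import *
S=pickle.load(open("scene9.pkl","rb"));D=pickle.load(open("side9.pkl","rb"))
a=S["frame"][250:340,240:300]; b=D["frame"][175:265,365:425]
a,b=[cv2.resize(i,None,fx=6,fy=6,interpolation=cv2.INTER_CUBIC) for i in (a,b)]
cv2.imwrite("pics/g9.png",np.hstack([a,b]))
E
```

```text
(no output)
```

View pics/g9.png

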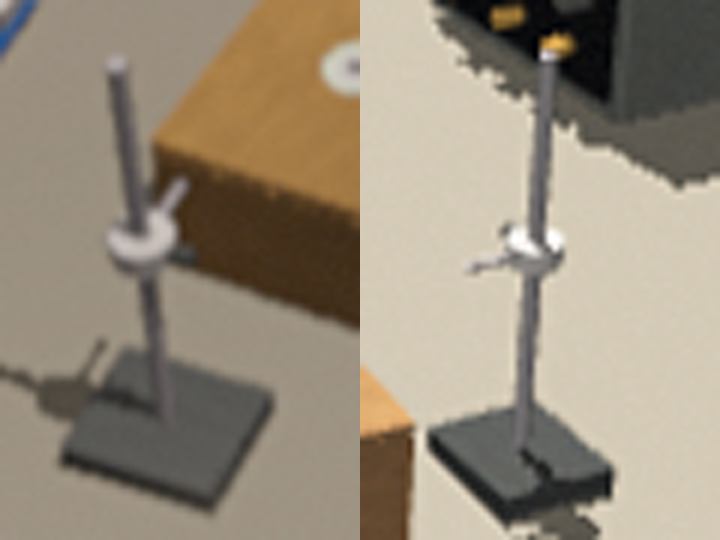

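```bash
python3 - <<'E'
from h import *
S=pickle.load(open("scene9.pkl","rb"));D=pickle.load(open("side9.pkl","rb"))
fs=lambda u,v:np.array([240+u/6,250+v/6]); fd=lambda u,v:np.array([365+u/6,175+v/6])
# fit post xy, collar z and per-camera pixel offset (2 each)
def f(p):
    x,y,z=p[:3]; o=p[3:5],p[5:7]
    r=[]
    for c,off,top,col,bas in ((S,o[0],fs(117,62),fs(143,246),fs(165,418)),(D,o[1],fd(188,50),fd(176,249),fd(163,447))):
        for zz,u in ((.214,top),(z,col),(.014,bas)): r.append(proj(c,[x,y,zz])[0]+off-u)
    return np.concatenate(r+[np.array(p[3:])*.3])
q=least_squares(f,[.71,-.02,.12,0,0,0,0]); print(np.round(q.x,4),np.round(q.fun,2))
for c,col in ((S,fs(143,246)),(D,fd(176,249))):
    for o in (0,1):
        zs=np.linspace(.1,.16,61); P=proj(c,np.c_[np.full(61,q.x[0]),np.full(61,q.x[1]),zs]); print(zs[np.argmin(abs(P[:,1]+o*q.x[4 if c is S else 6]-col[1]))])
E
```

```text
[ 0.7105 -0.0219  0.1171  0.6334  0.1691  1.0419  0.5777] [-0.17  0.18 -0.16 -0.12  0.27 -0.08  0.31  0.37 -0.1   0.12 -0.3  -0.54
  0.19  0.05  0.31  0.17]
0.116
0.117
0.116
0.117
```

```bash
python3 - <<'E'
from h import *
Q=M([.06,1.566,-.057]); print(np.round(Q,3))
rows([((.481,.008,.305),Q),((.481,.008,.2916),Q)],-1,step=28)
E
```

```text
[[ 0.004  0.074  0.997]
 [ 0.002  0.997 -0.074]
 [-1.     0.002  0.004]]
-1 0 -24 8 0 -0.002 0.001; -1 0 -24 7 0 -0.002 0.001; -1 0 -25 8 0 -0.002 0.001; -1 1 -24 8 0 -0.002 0.001; -1 -0 -24 7 0 -0.002 0.001; -1 -0 -24 8 0 -0.002 0.001; -1 -0 -25 8 0 -0.002 0.001; -1 -0 -24 7 0 -0.002 0.001; -1 -0 -24 8 0 -0.002 0.001; -1 0 -24 8 0 -0.002 0.001
-1 13 -0 -0 0 0.003 0.003
end [0.481 0.008 0.292]
```

Request:
send_rows:
  targets: "-1 0 -15 5 0 -0.002 0.001; -1 0 -24 7 0 -0.002 0.001; -1 0 -25 8 0 -0.002 0.001; -1 0 -24 8 0 -0.002 0.001; -1 0 -24 7 0 -0.002 0.001; -1 0 -24 8 0 -0.002 0.001; -1 0 -25 8 0 -0.002 0.001; -1 0 -24 7 0 -0.002 0.001; -1 0 -20 6 0 -0.002 0.001; -1 0 0 0 0 0 0"

```text
time: 10.75
ee_pos: [0.4627, 0.0366, 0.2825]
tcp_rot: [0.045, 1.604, -0.062]
force: [0.1, 0.9, -1.4]
width: 0.0166
```

```bash
python3 - <<'E'
from h import *
Q=M([.06,1.566,-.057])
for i in range(3): read_camera("side"); print(readout.get_state()["ee_pos"])
rows([((.481,.008,.2916),Q)],-1,step=15)
E
```

```text
[0.46200251 0.03766484 0.28193435]
[0.46198655 0.03864115 0.28230628]
[0.46221977 0.03932807 0.28288251]
-1 -3 -10 7 0.003 -0.012 0.004; -1 -3 -10 7 0.003 -0.012 0.004; -1 -3 -10 7 0.003 -0.012 0.004
end [0.481 0.008 0.292]
```

Request:
send_rows:
  targets: "-1 -3 -10 7 0 -0.012 0.004; -1 -3 -10 7 0 -0.012 0.004; -1 -3 -10 7 0 -0.012 0.004; -1 0 0 0 0 0 0; -1 0 0 0 0 0 0"

```text
time: 11.32
ee_pos: [0.4824, 0.0089, 0.2905]
tcp_rot: [0.05, 1.567, -0.045]
force: [-0.4, -0.2, -1.5]
width: 0.0163
```

```bash
cat > chk.py <<'E'
from h import *
import sys
k=sys.argv[1]
Q=M([.06,1.566,-.057])
ims=[]
for n in ["scene","side"]:
    c=read_camera(n); cv2.imwrite(f"pics/{n}{k}.png",c["frame"]); pickle.dump(c,open(f"{n}{k}.pkl","wb"))
    u0,v0=(240,210) if n=="scene" else (285,170)
    ims.append(cv2.resize(c["frame"][v0:v0+140,u0:u0+130],None,fx=4 if 0 else 3,fy=3,interpolation=cv2.INTER_CUBIC))
cv2.imwrite(f"pics/c{k}.png",np.hstack(ims))
s=readout.get_state(); print(s["time"],s["ee_pos"],s["width"],s["force"],np.round(M(s["tcp_rot"]),3))
rows([((.481,.008,.2916),Q)],-1,step=15)
E
python3 chk.py 10
```

```text
11.4167 [0.48222487 0.00921063 0.2905535 ] 0.01635978719323143 [-0.54574025  0.43226482 -1.40007451] [[ 0.003  0.06   0.998]
 [ 0.003  0.998 -0.06 ]
 [-1.     0.003  0.003]]
-1 -1 -1 -1 0.015 -0.001 -0.001
end [0.481 0.008 0.292]
```

View pics/c10.png

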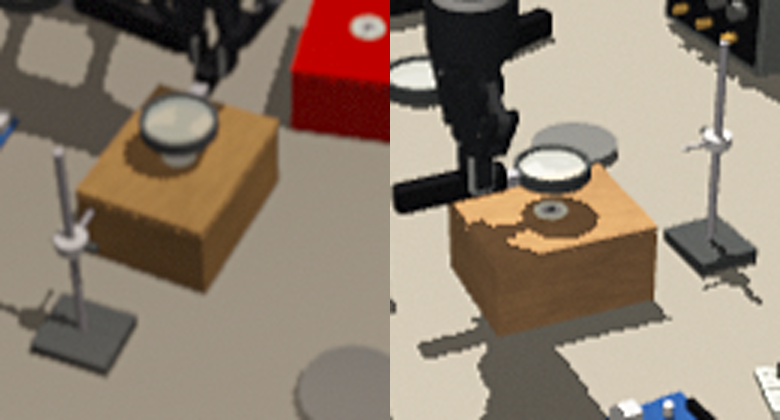

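```bash
python3 - <<'E'
from h import *
S=pickle.load(open("scene10.pkl","rb"));D=pickle.load(open("side10.pkl","rb"))
a=S["frame"][230:280,270:320]; b=D["frame"][205:255,320:370]
cv2.imwrite("pics/l10.png",np.hstack([cv2.resize(i,None,fx=8,fy=8,interpolation=cv2.INTER_CUBIC) for i in (a,b)]))
# predicted silhouettes if lens at target
T=np.array([.5537,.0012,.117]); t=np.linspace(0,2*np.pi,60)
for n,c,o in (("scene",S,(270,230)),("side",D,(320,205))):
    P=np.vstack([T+np.c_[.034*np.cos(t),.034*np.sin(t),0*t+d] for d in (-.007,.007)]); p=proj(c,P)
    print(n,np.round((p.min(0)-o)*8),np.round((p.max(0)-o)*8))
E
```

```text
scene [111.  68.] [329. 246.]
side [ 41. 101.] [251. 242.]
```

View pics/l10.png

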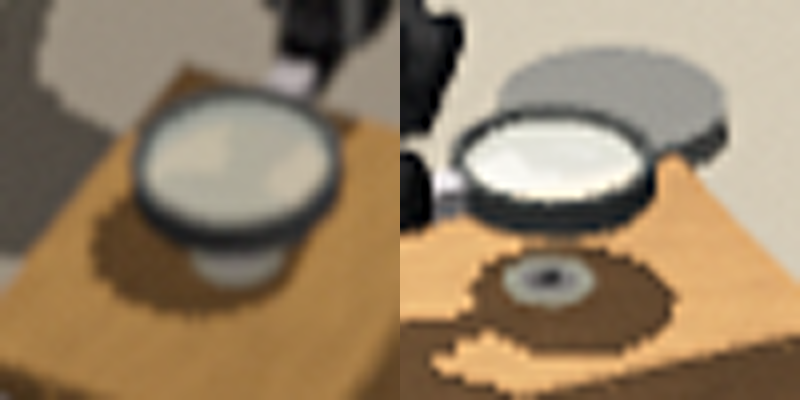

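```bash
python3 - <<'E'
from h import *
S=pickle.load(open("scene10.pkl","rb"));D=pickle.load(open("side10.pkl","rb"))
def tri(us,ud):
    os,od=np.array([.63,.17]),np.array([1.04,.58])
    return least_squares(lambda P:np.r_[proj(S,P)[0]+os-us,proj(D,P)[0]+od-ud],[.55,0,.1])
t=np.linspace(0,2*np.pi,60)
def sil(c,P):
    p=proj(c,np.vstack([P+np.c_[.034*np.cos(t),.034*np.sin(t),0*t+d] for d in (-.007,.007)])); return (p.min(0)+p.max(0))/2
us=np.array([270,230])+np.array([237.5,167.5])/8; ud=np.array([320,205])+np.array([154.5,170.5])/8
for os,od in (((.63,.17),(1.04,.58)),((0,0),(0,0))):
    q=least_squares(lambda P:np.r_[sil(S,P)+os-us,sil(D,P)+od-ud],[.55,0,.1]);print("lens",q.x,q.fun)
print("seal",tri(np.array([299.5,261.25]),np.array([338.75,240.])).x)
E
```

```text
lens [0.55606437 0.00600254 0.11622784] [-0.11689291  0.08302567 -0.13278177 -0.06706268]
lens [0.55716336 0.00633381 0.11513359] [-0.76480886  0.54215971 -0.86957357 -0.43818869]
seal [0.5532012  0.00250389 0.07627679]
```

Request:
send_rows:
  targets: "-1 -1 -4 -2 0 0 0; -1 0 0 0 0 0 0; -1 0 0 0 0 0 0; -1 0 0 0 0 0 0; -1 0 0 0 0 0 0"

```text
time: 11.83
ee_pos: [0.4788, 0.0063, 0.2913]
tcp_rot: [0.048, 1.568, -0.043]
force: [0.3, -0.6, -0.4]
width: 0.0164
```

```bash
python3 chk.py 11; sleep 0; python3 - <<'E'
from h import *
for i in range(4): read_camera("wrist"); s=readout.get_state(); print(s["ee_pos"],np.abs(s["qvel"]).max())
S=pickle.load(open("scene11.pkl","rb"));D=pickle.load(open("side11.pkl","rb"))
a=S["frame"][230:280,270:320]; b=D["frame"][205:255,320:370]
cv2.imwrite("pics/l11.png",np.hstack([cv2.resize(i,None,fx=8,fy=8,interpolation=cv2.INTER_CUBIC) for i in (a,b)]))
E
```

```text
11.9333 [0.47883215 0.00629002 0.29128758] 0.016646504768347333 [ 0.08799383 -0.34982598 -1.41121781] [[ 0.002  0.058  0.998]
 [ 0.003  0.998 -0.058]
 [-1.     0.003  0.002]]
-1 -0 2 2 0.017 -0.002 -0.001
end [0.481 0.008 0.291]
[0.47887773 0.00628498 0.29129432] 0.002172937624297262
[0.4789339  0.00626382 0.29132309] 0.00166337845076625
[0.47894067 0.00620823 0.29131315] 0.002836012686569493
[0.47896949 0.00620026 0.29133271] 0.0011222888331105549
```

View pics/l11.png

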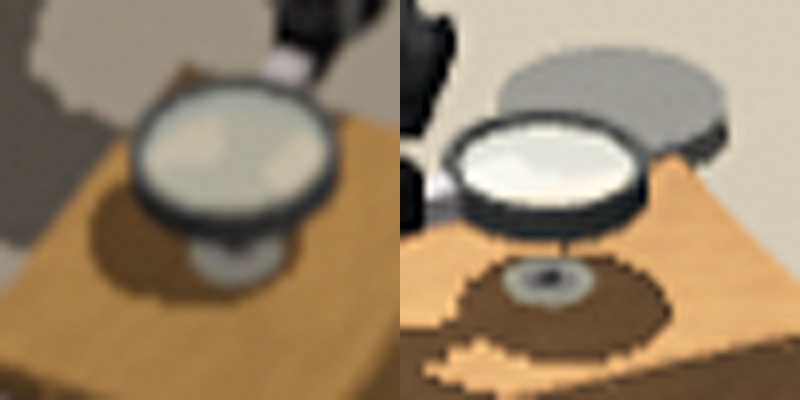

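View pics/scene11.png

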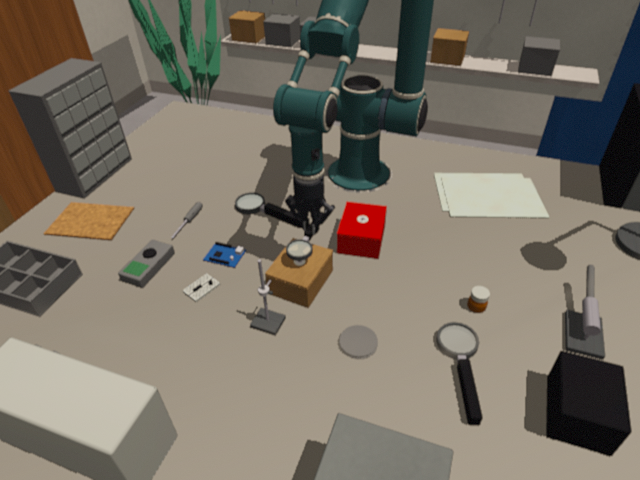

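```bash
python3 - <<'E'
from h import *
S=pickle.load(open("scene11.pkl","rb"));D=pickle.load(open("side11.pkl","rb"))
t=np.linspace(0,2*np.pi,60)
def sil(c,P):
    p=proj(c,np.vstack([P+np.c_[.034*np.cos(t),.034*np.sin(t),0*t+d] for d in (-.007,.007)])); return (p.min(0)+p.max(0))/2
us=np.array([270,230])+np.array([235,158])/8; ud=np.array([320,205])+np.array([147,176])/8
q=least_squares(lambda P:np.r_[sil(S,P)+(.63,.17)-us,sil(D,P)+(1.04,.58)-ud],[.55,0,.1]);print("lens",q.x,q.fun)
E
```

```text
lens [0.55213648 0.0037154  0.1163053 ] [-0.0734009   0.05226628 -0.08294749 -0.04201647]
```

```bash
python3 - <<'E'
from h import *
print(arm.close_job()); s=readout.get_state(); print(s["time"],s["width"],s["ee_pos"])
E
```

```text
the job is handed in; nothing more can be done
None
the job is handed in; nothing more can be done
```

I folded the short flap down, then the long flap over it. Then I picked up the smallest loupe, held its lens over the seal at the collar's height, and handed in at about 12 s of the 58 s allowed.

My last checks before handing in, all by my own measurements since the hand-in reports no verdict:

| Check | Measured | Limit |
|---|---|---|
| Lens to seal, horizontal | about 2 mm: lens (0.552, 0.004), seal (0.554, 0.002) | 15 mm |
| Lens height against collar | about 1 mm: lens 0.116 m, collar 0.117 m | 7 mm |
| Level (tool tilt) | under 0.005 rad, and the rim looks level | 0.12 rad |
| Arm steadiness | joint speeds up to about 0.003 rad/s | loupe under 20 mm/s and 0.2 rad/s |
| Finger opening on the handle | 16.5 mm | no limit given |

- **Flaps:** the long flap looks flat in the pictures. The fingertip met it at 0.078 m near its free edge, so it lies about 0.01 rad from closed. The short flap also looked flat before it was covered.
- **Collar and bystanders:** none showed any movement in the last scene picture.
- **Disagreements:**
  - The scene and side cameras differed by up to about 1 pixel; I corrected for this using the gauge post.
  - The seal's y differed by up to 7 mm between single camera views before that correction.
  - The short flap's starting angle measured 1.43 rad, just under the stated 1.5, which did not affect the fold.
  - The grip opening reads 16.5 mm on an 18 mm handle.

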